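Load and wind the clockwork display turntable

TASK

Get the clockwork display turntable ready for the carving-class show. First slide the brake post in until the brake is fully against the platter; then set the medium cup down inside the large cup that stands on the platter, and the small cup inside the medium one, each resting upright on the floor of the one below. Last, wind the spring by turning the key clockwise (seen from above) in two or more part turns (letting go and re-gripping about half way), until it comes up against its stop, and leave the gouge, the carved board and the phone where they are.

Things in the scene. Friction and masses are not known exactly. Their poses are not given: they have to be found in the camera images.
- turntable: wooden plinth fixed to the bench, 150 mm (x) by 310 mm (y), 45 mm high, with a tongue 70 mm wide (y 50 to 120 mm) reaching out to x = 158 mm. Origin at the centre of the plinth's underside (tongue not counted), z up. In its frame: platter (fixed disc, diameter 110 mm) at y = +85 mm, winding key at y = -85 mm, brake on the tongue at y = +85 mm.
- platter (a point): centre of the platter's upper face, 60 mm above the bench; axes as the turntable's
- key (a joint): rotation of the winding key about its vertical stem, rad: 0 run down, 4.2 at the stop (fully wound); grows when the key is turned clockwise seen from above. Needs about 0.10 N m at first and 0.15 N m near the stop; a ratchet keeps it where it is left.
- key_grip (a point): centre of the key's steel butterfly grip, on the stem's axis, 88 mm above the bench. The grip is an upright plate 46 mm wide along this point's x axis, 9 mm thick along its y axis and 26 mm high (13 mm above and below this point); the stem below it has a diameter of 10 mm and stands 30 mm out of the plinth. The point turns with the key, so the same grasp returns every half turn.
- brake (a joint): travel of the brake slide, m: 0 fully off, 0.030 fully on (rubber shoe against the platter's rim); grows as it moves along the turntable's -x direction, toward the platter. About 2 N to move; it stays where it is left.
- brake_post (a point): on the axis of the brake's upright wooden post (diameter 16 mm, 40 mm tall, top 96 mm above the bench), 15 mm below its top; moves with the brake; axes as the turntable's
- large_cup: Largest turned plain-wood cup, round, open at the top, standing upright; height 64 mm; outer diameter 116 mm at the rim and 108 mm at the foot, wall 8 mm, inside diameter 100 mm at the rim; solid base 24 mm thick, so its inner floor is 24 mm above its underside. It starts on the platter. Origin at the centre of its underside, z up; yaw means nothing.
- medium_cup: Middle-sized turned plain-wood cup, round, open at the top, standing upright; height 64 mm; outer diameter 88 mm at the rim and 80 mm at the foot, wall 8 mm, inside diameter 72 mm at the rim; solid base 24 mm thick, so its inner floor is 24 mm above its underside. It starts on the bench to one side of the turntable. Origin at the centre of its underside, z up; yaw means nothing.
- small_cup: Smallest turned plain-wood cup, round, open at the top, standing upright; height 64 mm; outer diameter 62 mm at the rim and 54 mm at the foot, wall 8 mm, inside diameter 46 mm at the rim; solid base 24 mm thick, so its inner floor is 24 mm above its underside. It starts on the bench on the other side. Origin at the centre of its underside, z up; yaw means nothing.
- gouge: bystander: a carving gouge lying on the bench, 240 mm long along its x, handle to -x, 26 mm thick
- carving: bystander: a carved wooden board, 110 by 80 by 33 mm, lying on the bench; origin at the centre of its underside
- phone: bystander: a black phone lying on the bench, 72 (x) by 148 (y) by 9 mm; origin at the centre of its underside
There are look-alikes about, which are no part of the job. What is shaped like the small_cup but blue is not meant. Leave any turquoise look-alike of the medium_cup alone.

How it is judged:
On the way, in this order (a step that is already met when the one before it is completed fails the run):
1. the brake is fully on (value of joint brake above 0.026 m), for 0.2 s.
2. the medium cup rests inside the large cup, released (horizontal distance between medium_cup and large_cup below 0.01 m and z of medium_cup in the frame of large_cup between 0.021 and 0.027 m and angle between medium_cup's own z axis and vertical below 0.07 rad and contact force between the fingers and medium_cup below 0.1 N), for 0.2 s.
3. the small cup rests inside the medium cup, released (horizontal distance between small_cup and medium_cup below 0.01 m and z of small_cup in the frame of medium_cup between 0.021 and 0.027 m and angle between small_cup's own z axis and vertical below 0.07 rad and contact force between the fingers and small_cup below 0.1 N), for 0.2 s.
4. the key is let go part-wound, between turns (value of joint key between 0.9 and 3.4 rad and contact force between the fingers and turntable below 0.1 N), for 0.1 s.
5. the key is wound to its stop (value of joint key above 3.95 rad), for 0.2 s.
At the end, for the whole second after the job is handed in: Brake past 26 of 30 mm; key past 3.95 of 4.2 rad; large cup upright on the platter within 20 mm of its centre; medium in large and small in medium: underside 21 to 27 mm above the outer cup's underside, centres within 10 mm, tilt under 0.07 rad; cups still and released (all of step 2 and all of step 3 and value of joint brake above 0.026 m and value of joint key above 3.95 rad and horizontal distance between large_cup and platter below 0.02 m and angle between large_cup's own z axis and vertical below 0.07 rad and z of large_cup in the frame of platter between -0.004 and 0.005 m and linear speed of each of large_cup, medium_cup, small_cup below 0.02 m/s); the robot touches nothing.
It fails at once if the gouge is moved more than 30 mm (distance of gouge from where it was at the start of the episode above 0.03 m).
It fails at once if the carving is moved more than 30 mm (distance of carving from where it was at the start of the episode above 0.03 m).
It fails at once if the phone is moved more than 30 mm (distance of phone from where it was at the start of the episode above 0.03 m).
It also fails if it takes over 72 s, if anything falls off the work surface, if the arm or the gripper's body presses on something with over 40 N, if the wrist force passes 120 N, or if a joint passes its speed limit or range.

ROBOT

A 6-joint arm with a two-finger parallel gripper is mounted at the origin on the work surface. World frame = base frame: x ahead of the robot, y to its left, z up, the work surface at z = 0. Lengths are in m, angles in rad, forces in N, time in s.
With the tool pointing down it reaches from about 0.25 to 0.8 m from the base axis. Payload 3.9 kg.
Tool frame: the origin (TCP) lies midway between the tips of the shut fingers; the grasp point (between the pads) lies manip.grasp_offset behind it (manip.grasp_offset is the distance from the TCP to the grasp point, in m); z points along the fingers, y is the line along which they close (so a half turn about z gives the same grasp; the last joint's range is limited). The gripper opens to 85 mm and grips with 20 to 120 N. Pads are 22 mm wide; open, the fingers measure 114 mm over their backs; the gripper's body (76 mm by 85 mm) begins 54 mm behind the grasp point. The pads swing forward as they close: fully open they stand 13 mm farther back than shut.
Start: joints at [-1.293, 0.26, -0.138, 1.173, 0, 1.571], TCP at [0.144, -0.505, 0.231] pointing down, gripper open.
Joint ranges: [-2.78, 2.78], [-0.83, 1.72], [-1.28, 1.37], [-1.9, 2.12], [-1.57, 1.48], [-3.14, 3.14]. Speed limits (rad/s): [2.57, 2.57, 3.14, 3.14, 3.14, 3.14].

INTERFACE

Orientations are given as a rotation vector (axis times angle).
In Python, from rig import observe, viewer, manip gives the robot as it stands.
- The arm moves only by the tool play_rows, never from a script. Its argument "moves" is a list of rows, each a list of 4 numbers: the shift along the tool's x, y, z in mm, then the turn about the tool's z in degrees. A call has exactly 5 rows; each row shifts and turns the commanded pose from where the row before left it, along the tool's axes as they then stand; what a row does not reach is not made up. A row lasts 1/10 s, in which the tool goes at most 50 mm and 8.59 degrees, less where a joint would pass 70% of its speed; a pose out of reach is approached as far as the arm can. A call is refused whole if a number of a shift passes 50 or a number of a turn 8.59, either way. A call with a gripper value outside its range is refused whole. "grip" is the opening, from -1 (shut) to 1 (fully open), set as the call begins (left out, the last holds). The fingers move at their own pace and stop on an object; the grip force is fixed at half the most. Time passes only in rows, so rows that do not move let the fingers close, or fill a call up. It gives the time, the measured TCP pose, the force, the opening and the grip force at its end, in the units of the state.
- observe(): the state, without advancing time (a new reading comes with each control period).
- viewer.grab_frame(name): name is "scene" or "top" or "wrist"; returns (picture, depth): 384x512x3 uint8, blue, green, red; 384x512 float32, m along the optical axis (not along the pixel's ray), 0 where there is no reading.
- viewer.get_calibration(name): a dict with "camera_matrix" (3x3 intrinsics, pixels), "k1" (the pictures are not rectified: a ray, as slopes to the right and down, at radius r is drawn at 1 + k1 r^2 times it, then the intrinsics apply), "R" (3x3) and "t" (3): a world point X has camera coordinates R X + t. Camera axes: x right, y down, z forward; pixel columns grow to the right and rows downward; lengths in m; the calibration is good to about 2 mm. A picture is of the moment at which its call begins: read the wrist's pose just before it. get_calibration takes no time and is no camera call; for the wrist camera it gives the pose at the moment of the call.
- manip.hand_in(): hands the job in; it is judged then, once.
The state is a dict: "clock": time; "q": joint angles; "qd": joint speeds; "joint_efforts": joint torques, N m; "position": TCP position; "tcp_rot": TCP orientation; "contact_force": force on the tool from outside, world axes, zero at the start; "torque": the same for the moment, N m; "grip_width": finger opening in m; "finger_force": force on a finger pad.
Only numpy, scipy, OpenCV 4.12 (cv2) and the standard library are available. Lean on these libraries where they do the work, as an engineer would, in place of code of your own. Each camera call takes 0.05 s, during which the arm holds its last target. There are 200 camera calls.

## Working session

There is one attempt and no reset: what is moved stays moved. The work goes in short steps, Python scripts to look and compute and a tool call to move; the robot and the scene stay as the last step left them, time stands still between calls to the robot, and variables do not carry over. Pictures are saved under pics/ and viewed, at most 10 in all, crops included, and the job is handed in when it is done.

Besides the shell and the picture viewer there is one more tool, called after "Request:" by a JSON object that holds its "fn" and its "kwargs", one argument or row to a line. play_rows: Moves the arm, as the interface text tells. Its arguments: {"type":"object","properties":{"moves":{"type":"array"},"grip":{"type":"number"}},"required":["moves"]}

```bash
ls; mkdir -p pics; cat > h.py <<'E'
import numpy as np, cv2
from rig import observe, viewer, manip
def cloud(name):
    c=viewer.get_calibration(name); img,d=viewer.grab_frame(name)
    K=np.array(c["camera_matrix"]);R=np.array(c["R"]);t=np.array(c["t"])
    v,u=np.mgrid[0:384,0:512]
    p=cv2.undistortPoints(np.stack([u,v],-1).reshape(-1,1,2).astype(float),K,np.array([c["k1"],0,0,0.])).reshape(384,512,2)
    P=np.dstack([p[...,0]*d,p[...,1]*d,d])
    W=(P-t)@R
    W[d<=0]=np.nan
    return img,W
E
python3 - <<'E'
from h import *
s=observe();print({k:np.round(v,3) for k,v in s.items()}, manip.grasp_offset)
a=[]
for n in("scene","top"):
    i,W=cloud(n); np.save(n+".npy",W); cv2.imwrite(n+"_raw.png",i); cv2.imwrite(f"pics/{n}0.png",cv2.resize(i,(768,576)))
    print(n,np.nanmin(W.reshape(-1,3),0),np.nanmax(W.reshape(-1,3),0))
E
```

```text
pics
{'clock': np.float64(0.0), 'q': array([-1.293,  0.261, -0.139,  1.173, -0.   ,  1.571]), 'qd': array([-0.001,  0.   ,  0.002, -0.   ,  0.002, -0.001]), 'joint_efforts': array([ 0.0000e+00, -4.0568e+01,  2.5392e+01,  1.9000e-02,  0.0000e+00,
        0.0000e+00]), 'position': array([ 0.144, -0.504,  0.23 ]), 'tcp_rot': array([-3.109, -0.435,  0.   ]), 'contact_force': array([0.638, 0.172, 0.325]), 'torque': array([ 0.009, -0.016, -0.015]), 'finger_force': np.float64(0.0), 'grip_width': np.float64(0.085)} 0.0187
scene [-1.64592237 -2.09207977 -0.77412176] [1.29272028 0.76807414 0.4986466 ]
top [ 0.00487202 -1.1584051  -0.53744239] [1.30025392 1.1680607  0.70155521]
```

View pics/top0.png

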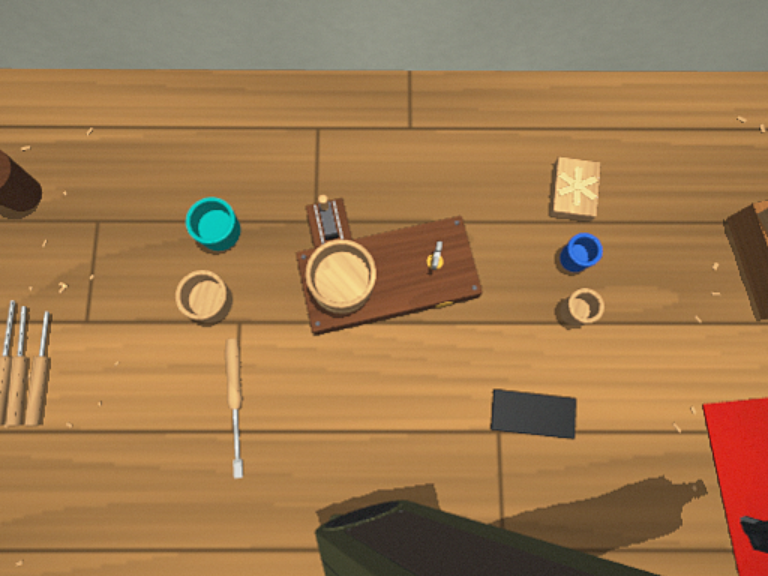

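View pics/scene0.png

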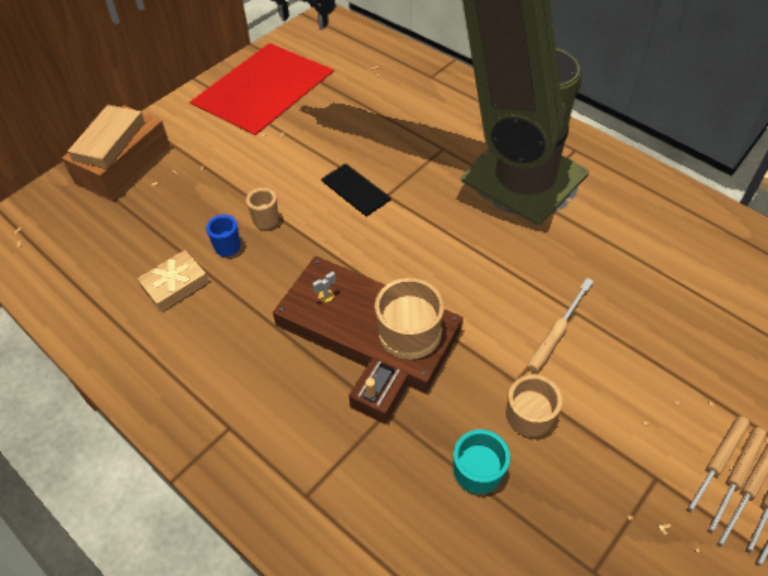

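The top view (768×576) shows the large cup on the platter at (341,275), the key at (435,258) and the brake post at (323,200). The plain medium cup is at (203,297) and the plain small cup at (583,307). The turquoise (213,223) and blue (581,252) cups are decoys. The scene view shows the same layout, with the post at (372,385).

```bash
cat > m.py <<'E'
from h import *
from scipy.optimize import least_squares
S={n:np.load(n+".npy") for n in("scene","top")}
def at(n,x,y): return S[n][int(y/1.5),int(x/1.5)]
seed={'large':(341,275),'med':(203,297),'small':(583,307),'key':(435,258),'post':(323,200)}
for k,(x,y) in seed.items(): print(k,np.round(at('top',x,y),3))
def rim(c,z0,z1,r0,rout,n):
    P=S[n].reshape(-1,3);P=P[np.isfinite(P).all(1)]
    P=P[(np.hypot(*(P[:,:2]-c).T)<rout+.03)&(P[:,2]>z0)&(P[:,2]<z1)]
    f=least_squares(lambda a:np.hypot(P[:,0]-a[0],P[:,1]-a[1])-r0,c,loss='soft_l1',f_scale=.003)
    return np.round(f.x,4),len(P),np.round(np.median(P[:,2]),4)
for k,z,rm in(('large',.124,.054),('med',.064,.040),('small',.064,.027)):
    for n in S: print(k,n,rim(at('top',*seed[k])[:2],z-.006,z+.006,rm,rm+.004,n))
for n in S:
    P=S[n].reshape(-1,3);P=P[np.isfinite(P).all(1)]
    q=at('top',435,258)[:2]; A=P[(np.hypot(*(P[:,:2]-q).T)<.05)&(P[:,2]>.078)&(P[:,2]<.115)]
    m=A[A[:,2]>A[:,2].max()-.008]; c=np.cov(m[:,:2].T); w,V=np.linalg.eigh(c)
    print('key',n,len(A),m.mean(0).round(4),(m.min(0)+m.max(0))/2,A[:,2].max(),V[:,1],np.sqrt(w))
    q=at('top',323,200)[:2]; A=P[(np.hypot(*(P[:,:2]-q).T)<.03)&(P[:,2]>.07)&(P[:,2]<.115)]
    print('post',n,len(A),A.mean(0).round(4),A.max(0))
    q=at('top',390,275)[:2]; A=P[(np.hypot(*(P[:,:2]-q).T)<.22)&(P[:,2]>.041)&(P[:,2]<.049)]
    b=cv2.minAreaRect(A[:,:2].astype(np.float32)*1000); print('plinth',n,len(A),b,np.median(A[:,2]))
E
python3 m.py
```

```text
large [0.502 0.083 0.083]
med [0.474 0.335 0.024]
small [ 0.459 -0.349  0.025]
key [ 0.526 -0.078  0.103]
post [0.633 0.115 0.095]
large scene (array([0.4965, 0.0834]), 481, np.float64(0.125))
large top (array([0.4958, 0.0814]), 462, np.float64(0.1241))
med scene (array([0.473 , 0.3287]), 363, np.float64(0.0652))
med top (array([0.4718, 0.3268]), 324, np.float64(0.0635))
small scene (array([ 0.4539, -0.339 ]), 157, np.float64(0.065))
small top (array([ 0.4537, -0.3415]), 221, np.float64(0.0645))
key scene 118 [ 0.5374 -0.0791  0.1019] [ 0.53563146 -0.0798273   0.10165154] 0.10545331051201853 [-0.97932807  0.20227834] [0.0032309  0.01514263]
post scene 66 [0.6371 0.1204 0.0897] [0.64386041 0.1264866  0.10158896]
plinth scene 3480 ((556.6783447265625, 11.69427490234375), (234.5869140625, 313.2939758300781), 12.547346115112305) 0.046478686234181575
key top 69 [ 0.5344 -0.0799  0.1012] [ 0.53518284 -0.07954308  0.10099024] 0.104563890814668 [-0.97797126  0.20873958] [0.00252884 0.01482295]
post top 46 [0.6334 0.1164 0.09  ] [0.64191781 0.12357386 0.09922716]
plinth top 4688 ((556.9320068359375, 11.47296142578125), (232.44029235839844, 309.8393249511719), 13.245695114135742) 0.045501657559571695
```

Request:
{"fn": "play_rows", "kwargs": {
  "grip": -1,
  "moves": [
    [0,0,0,3],
    [38,-29,0,0],
    [38,-29,0,0],
    [38,-29,0,0],
    [38,-29,0,0]
  ]
}}

```text
clock: 0.6
position: [0.2667, -0.3562, 0.2309]
tcp_rot: [-3.121, -0.352, 0.0]
contact_force: [1.5, -0.4, 0.0]
grip_width: 0.0121
finger_force: 0.0
```

Request:
{"fn": "play_rows", "kwargs": {
  "moves": [
    [38,-29,0,0],
    [38,-29,0,0],
    [38,-29,0,0],
    [38,-29,0,0],
    [38,-29,0,0]
  ]
}}

```text
clock: 1.1
position: [0.4196, -0.1722, 0.2311]
tcp_rot: [3.122, 0.353, -0.0]
contact_force: [0.4, -0.5, -0.2]
grip_width: -0.0001
finger_force: 0.0
```

Request:
{"fn": "play_rows", "kwargs": {
  "moves": [
    [38,-29,0,0],
    [38,-29,0,0],
    [38,-29,0,0],
    [38,-29,0,0],
    [38,-29,0,0]
  ]
}}

```text
clock: 1.6
position: [0.5724, 0.0116, 0.2308]
tcp_rot: [3.121, 0.354, -0.001]
contact_force: [1.0, -0.3, 0.2]
grip_width: 0.0
finger_force: 0.0
```

Request:
{"fn": "play_rows", "kwargs": {
  "moves": [
    [38,-29,0,0],
    [38,-29,0,0],
    [38,-29,0,0],
    [0,0,0,0],
    [0,0,0,0]
  ]
}}

```text
clock: 2.1
position: [0.6633, 0.121, 0.2296]
tcp_rot: [3.121, 0.356, -0.004]
contact_force: [-0.5, -0.1, 0.0]
grip_width: 0.0001
finger_force: 0.0
```

```bash
cat > go.py <<'E'
import sys
from h import *
from scipy.spatial.transform import Rotation as Ro
s=observe();R=Ro.from_rotvec(s["tcp_rot"]).as_matrix();p=np.array(s["position"])
yaw=np.degrees(np.arctan2(R[1,0],R[0,0]))
print('t',s["clock"].round(2),'p',p.round(4),'yaw',yaw.round(2),'q',np.round(s["q"],2),'F',np.round(s["contact_force"],1),'w',round(float(s["grip_width"]),4))
a=[float(x) for x in sys.argv[1:]]
for i in range(0,len(a),4):   # x y z(mm) yaw(deg)
    t=np.radians(a[i+3]);d=np.array(a[i:i+3])-(p*1000 if i==0 else prev)
    prev=np.array(a[i:i+3]);c,n=np.cos(t),np.sin(t)
    print('turn',round(yaw-a[i+3],2),'then shift',np.round([d[0]*c+d[1]*n,d[0]*n-d[1]*c,-d[2]],1)); yaw=a[i+3]
E
python3 go.py 673 127 66 12.9
```

```text
Traceback (most recent call last):
  File "go.py", line 6, in <module>
    print('t',s["clock"].round(2),'p',p.round(4),'yaw',yaw.round(2),'q',np.round(s["q"],2),'F',np.round(s["contact_force"],1),'w',round(float(s["grip_width"]),4))
              ^^^^^^^^^^^^^^^^
AttributeError: 'float' object has no attribute 'round'
```

Request:
{"fn": "play_rows", "kwargs": {
  "moves": [
    [11,-4,20,0],
    [0,0,48,0],
    [0,0,48,0],
    [0,0,47,0],
    [0,0,0,0]
  ]
}}

```text
clock: 2.6
position: [0.6658, 0.1237, 0.0612]
tcp_rot: [3.12, 0.351, -0.025]
contact_force: [-1.6, -0.5, 0.5]
grip_width: -0.0001
finger_force: 0.0
```

Request:
{"fn": "play_rows", "kwargs": {
  "moves": [
    [-8,0,0,0],
    [-8,0,0,0],
    [-8,0,0,0],
    [-8,0,0,0],
    [-8,0,0,0]
  ]
}}

```text
clock: 3.1
position: [0.636, 0.1177, 0.0709]
tcp_rot: [-3.121, -0.353, -0.009]
contact_force: [3.6, 0.0, 1.7]
grip_width: 0.0002
finger_force: 1.4
```

```bash
sed -i 's/s\["clock"\].round(2)/round(float(s["clock"]),2)/' go.py; python3 go.py 673 127 66 12.9
python3 - <<'E'
from h import *
i,W=cloud("scene"); cv2.imwrite("pics/a.png",cv2.resize(i[170:290,200:360],(800,600)))
E
```

```text
t 3.1 p [0.636  0.1177 0.0709] yaw 12.91 q [ 0.18  0.56 -0.09  0.91 -0.    3.1 ] F [3.6 0.  1.7] w 0.0002
turn 0.01 then shift [38.2 -0.8  4.9]
```

View pics/a.png

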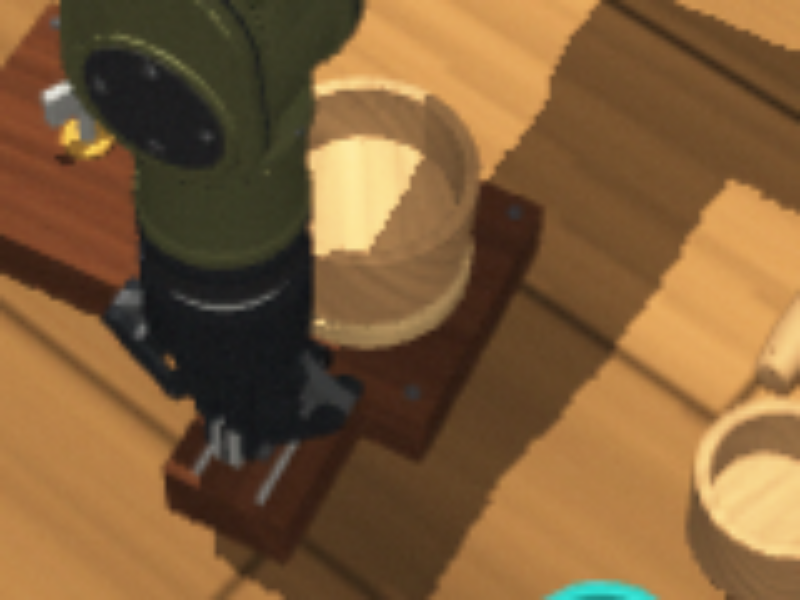

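The brake post is being pushed by the shut fingers at about (230,440) in the crop. The large cup is still standing on the platter.

Request:
{"fn": "play_rows", "kwargs": {
  "moves": [
    [-4,0,0,0],
    [-4,0,0,0],
    [-3,0,0,0],
    [0,0,0,0],
    [0,0,0,0]
  ]
}}

```text
clock: 3.65
position: [0.628, 0.1161, 0.0691]
tcp_rot: [-3.121, -0.354, -0.013]
contact_force: [9.5, 2.0, -1.3]
grip_width: -0.0
finger_force: 4.9
```

```bash
python3 go.py 673 127 66 12.9
```

```text
t 3.65 p [0.628  0.1161 0.0691] yaw 12.93 q [ 0.18  0.55 -0.12  0.89  0.    3.1 ] F [ 9.5  2.  -1.3] w -0.0
turn 0.03 then shift [46.3 -0.6  3.1]
```

Request:
{"fn": "play_rows", "kwargs": {
  "moves": [
    [-2,0,0,0],
    [-2,0,0,0],
    [0,0,0,0],
    [0,0,0,0],
    [0,0,0,0]
  ]
}}

```text
clock: 4.15
position: [0.6279, 0.1161, 0.0693]
tcp_rot: [-3.12, -0.354, -0.024]
contact_force: [16.7, 3.2, -8.4]
grip_width: -0.0
finger_force: 8.6
```

Request:
{"fn": "play_rows", "kwargs": {
  "moves": [
    [20,0,0,0],
    [0,0,-40,0],
    [0,0,-40,0],
    [0,50,-40,0],
    [0,50,-40,0]
  ]
}}

```text
clock: 4.65
position: [0.6552, 0.0428, 0.2112]
tcp_rot: [-3.121, -0.358, 0.005]
contact_force: [2.3, -0.4, -0.0]
grip_width: 0.0002
finger_force: 0.0
```

```bash
python3 go.py 478 365 150 90
python3 - <<'E'
from h import *
for n in("scene","top"):
    i,W=cloud(n)
    if n=="scene": cv2.imwrite("pics/b.png",cv2.resize(i[170:290,200:360],(800,600)))
    P=W.reshape(-1,3);P=P[np.isfinite(P).all(1)]
    A=P[(np.hypot(*(P[:,:2]-[.61,.112]).T)<.04)&(P[:,2]>.082)&(P[:,2]<.105)&(np.hypot(*(P[:,:2]-[.497,.0825]).T)>.065)]
    print(len(A),A.mean(0).round(4),A.min(0),A.max(0))
E
```

```text
t 4.65 p [0.6552 0.0428 0.2112] yaw 13.09 q [0.07 0.5  0.18 1.26 0.   2.98] F [ 2.3 -0.4 -0. ] w 0.0002
turn -76.91 then shift [ 322.2 -177.2   61.2]
48 [0.6096 0.1128 0.0945] [0.60193512 0.10496893 0.0823324 ] [0.61645679 0.12065637 0.1004628 ]<stdin>:7: RuntimeWarning: Mean of empty slice.
  ret = um.true_divide(
Traceback (most recent call last):
ValueError: zero-size array to reduction operation minimum which has no identity
```

View pics/b.png

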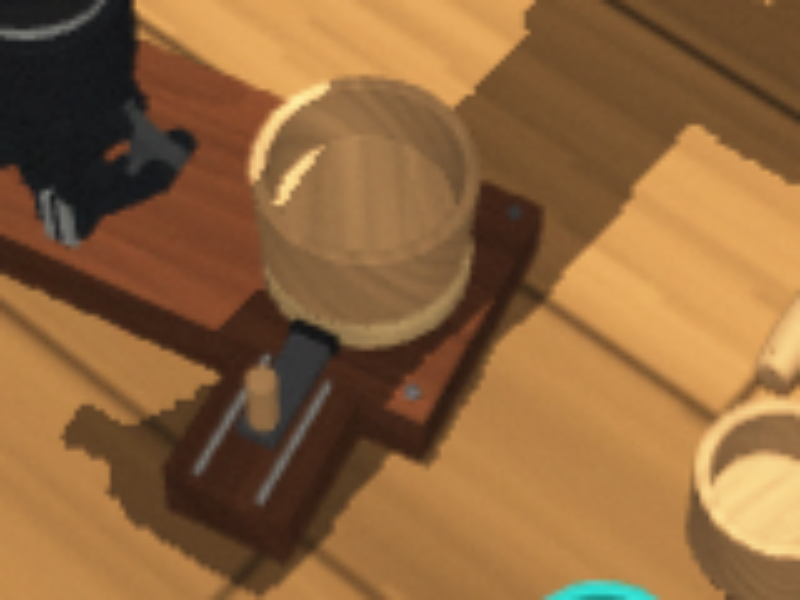

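The post now stands at (262,400) with the shoe at (315,335) against the platter's rim. It moved about 29 mm and the push force rose with no further travel, so the brake is on.

Request:
{"fn": "play_rows", "kwargs": {
  "grip": 0,
  "moves": [
    [0,0,0,-8.5],
    [0,0,0,-8.5],
    [0,0,0,-8.5],
    [0,0,0,-8.5],
    [0,0,0,-8.5]
  ]
}}

```text
clock: 5.25
position: [0.6547, 0.0431, 0.2088]
tcp_rot: [-2.774, -1.469, 0.007]
contact_force: [-0.1, 0.4, -0.1]
grip_width: 0.0432
finger_force: 0.0
```

Request:
{"fn": "play_rows", "kwargs": {
  "moves": [
    [0,0,0,-8.5],
    [0,0,0,-8.5],
    [0,0,0,-8.5],
    [0,0,0,-8.5],
    [0,0,0,0]
  ]
}}

```text
clock: 5.75
position: [0.6549, 0.043, 0.209]
tcp_rot: [-2.23, -2.208, 0.005]
contact_force: [0.1, -0.2, -0.9]
grip_width: 0.0425
finger_force: 0.0
```

Request:
{"fn": "play_rows", "kwargs": {
  "moves": [
    [35,-28,0,0],
    [36,-28,0,0],
    [36,-28,0,0],
    [36,-28,0,0],
    [36,-28,0,0]
  ]
}}

```text
clock: 6.25
position: [0.516, 0.224, 0.2098]
tcp_rot: [-2.236, -2.205, 0.003]
contact_force: [0.6, 0.1, -0.1]
grip_width: 0.043
finger_force: 0.0
```

Request:
{"fn": "play_rows", "kwargs": {
  "moves": [
    [36,-27,0,0],
    [36,-27,0,0],
    [34,-28,0,0],
    [0,0,0,0],
    [0,0,0,0]
  ]
}}

```text
clock: 6.75
position: [0.436, 0.3301, 0.21]
tcp_rot: [2.232, 2.211, -0.003]
contact_force: [-0.1, -0.1, 0.5]
grip_width: 0.0427
finger_force: 0.0
```

```bash
python3 go.py 433 328 150 90
python3 - <<'E'
from h import *
from scipy.optimize import least_squares
i,W=cloud("wrist"); cv2.imwrite("pics/c.png",i)
P=W.reshape(-1,3);P=P[np.isfinite(P).all(1)]
P=P[(np.hypot(*(P[:,:2]-[.4725,.328]).T)<.07)&(P[:,2]>.058)&(P[:,2]<.07)]
f=least_squares(lambda a:np.hypot(P[:,0]-a[0],P[:,1]-a[1])-.040,[.472,.328],loss='soft_l1',f_scale=.003)
print(f.x,len(P),np.median(P[:,2]))
E
```

```text
t 6.75 p [0.436  0.3301 0.21  ] yaw 89.44 q [ 0.65  0.31 -0.13  1.14 -0.    2.23] F [-0.1 -0.1  0.5] w 0.0427
turn -0.56 then shift [-2.1 -3.  60. ]
[0.47193347 0.32892753] 1767 0.06441306552832213
```

View pics/c.png

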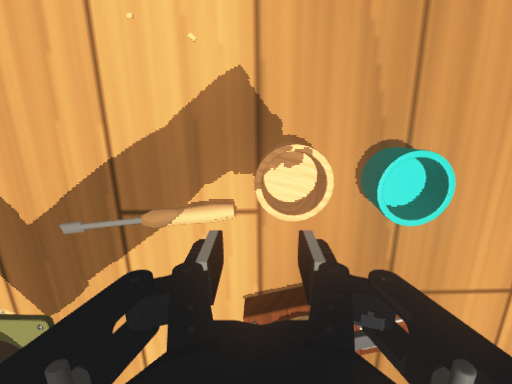

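The wrist view shows the plain medium cup at (295,183) and the gouge handle end at (235,210), with the decoy at (417,187). The cup measures (0.472, 0.329) with its rim at 64 mm, which matches the earlier views.

Request:
{"fn": "play_rows", "kwargs": {
  "moves": [
    [-1,-3.5,40,0],
    [0,0,45,0],
    [0,0,45,0],
    [0,0,35,0],
    [0,0,0,0]
  ]
}}

```text
clock: 7.3
position: [0.4309, 0.3244, 0.041]
tcp_rot: [-2.236, -2.205, 0.017]
contact_force: [-1.1, -0.7, 0.5]
grip_width: 0.0428
finger_force: 0.0
```

```bash
python3 go.py 432.5 329 45 90
```

```text
t 7.3 p [0.4309 0.3244 0.041 ] yaw 89.21 q [ 0.65  0.44 -0.4   0.74 -0.    2.23] F [-1.1 -0.7  0.5] w 0.0428
turn -0.79 then shift [ 4.6  1.6 -4. ]
```

Positions are still settling at the end of the call, so I'll let it settle while closing.

Request:
{"fn": "play_rows", "kwargs": {
  "moves": [
    [2,0,0,0],
    [0,0,0,0],
    [0,0,0,0],
    [0,0,0,0],
    [0,0,0,0]
  ]
}}

```text
clock: 7.8
position: [0.4347, 0.3313, 0.0469]
tcp_rot: [2.233, 2.21, 0.003]
contact_force: [0.7, 0.0, 0.3]
grip_width: 0.0428
finger_force: 0.0
```

Request:
{"fn": "play_rows", "kwargs": {
  "grip": -1,
  "moves": [
    [0,0,0,0],
    [0,0,0,0],
    [0,0,0,0],
    [0,0,0,0],
    [0,0,0,0]
  ]
}}

```text
clock: 8.3
position: [0.4344, 0.3304, 0.0463]
tcp_rot: [2.232, 2.209, 0.0]
contact_force: [-0.3, -2.3, 5.3]
grip_width: 0.0086
finger_force: 63.0
```

Request:
{"fn": "play_rows", "kwargs": {
  "moves": [
    [0,0,-10,0],
    [0,0,-10,0],
    [0,0,-10,0],
    [0,0,-10,0],
    [0,0,0,0]
  ]
}}

```text
clock: 8.8
position: [0.4351, 0.3317, 0.0877]
tcp_rot: [2.232, 2.21, 0.005]
contact_force: [0.5, 0.2, -1.3]
grip_width: 0.0084
finger_force: 62.7
```

Request:
{"fn": "play_rows", "kwargs": {
  "moves": [
    [0,0,-40,0],
    [0,0,-40,0],
    [0,0,-40,0],
    [0,0,0,0],
    [0,0,0,0]
  ]
}}

```text
clock: 9.3
position: [0.4345, 0.3312, 0.2066]
tcp_rot: [2.233, 2.21, 0.004]
contact_force: [-1.1, -0.8, -1.9]
grip_width: 0.0085
finger_force: 63.0
```

```bash
python3 go.py 456 82 200 90
python3 - <<'E'
from h import *
i,W=cloud("scene"); cv2.imwrite("pics/d.png",cv2.resize(i[130:300,260:420],(565,600)))
p=np.array(observe()["position"])
for n in("scene","top"):
    i,W=cloud(n) if n=="top" else (i,W)
    P=W.reshape(-1,3);P=P[np.isfinite(P).all(1)]
    A=P[(np.hypot(*(P[:,:2]-p[:2]-[.04,0]).T)<.06)&(P[:,2]>p[2]-.07)&(P[:,2]<p[2]+.035)&(P[:,0]>p[0]+.025)]
    c=A-A.mean(0); print(n,len(A),A.mean(0).round(3))
    g=A[:,0]; far=A[g>p[0]+.07]
    if len(far): print('far rim z',far[:,2].max()-p[2])
E
```

```text
t 9.3 p [0.4345 0.3312 0.2066] yaw 89.42 q [ 0.65  0.31 -0.14  1.12  0.    2.23] F [-1.1 -0.8 -1.9] w 0.0085
turn -0.58 then shift [-249.2   21.5    6.6]
scene 935 [0.491 0.332 0.2  ]
far rim z 0.022216312637460434
top 628 [0.487 0.318 0.195]
far rim z 0.018662941950891992
```

View pics/d.png

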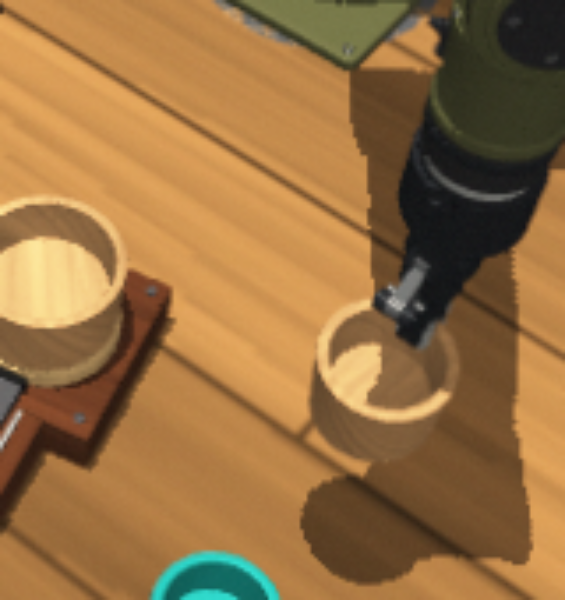

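The cup is held by its near wall at (410,310) and hangs nearly upright. The gouge, the large cup and the decoy are undisturbed.

```bash
cat > rim.py <<'E'
from h import *
from scipy.optimize import least_squares
def rim(c,z,r,dz=.006,cams=("scene","top"),cut=None):
    for n in cams:
        i,W=cloud(n);P=W.reshape(-1,3);P=P[np.isfinite(P).all(1)]
        d=np.hypot(*(P[:,:2]-c).T)
        P=P[(abs(d-r)<.014)&(abs(P[:,2]-z)<dz)]
        if cut is not None: P=P[np.hypot(*(P[:,:2]-cut[:2]).T)>.03]
        if len(P)<15: print(n,'few',len(P)); continue
        for _ in range(3):
            f=least_squares(lambda a:np.hypot(P[:,0]-a[0],P[:,1]-a[1])-r,c,loss='soft_l1',f_scale=.002)
            k=abs(np.hypot(*(P[:,:2]-f.x).T)-r)<.006
            P=P[k]
        A=np.c_[P[:,:2]-f.x,np.ones(len(P))];s=np.linalg.lstsq(A,P[:,2],rcond=None)[0]
        print(n,'c',f.x.round(4),len(P),'z',s[2].round(4),'slope',s[:2].round(3))
E
python3 - <<'E'
from rim import *
p=np.array(observe()["position"])
rim(p[:2]+[.039,-.001],p[2]+.018,.040,.009,cut=p)
rim([.496,.0825],.124,.054)
E
```

```text
scene c [0.4734 0.3298] 346 z 0.2216 slope [-0.043  0.005]
top c [0.4705 0.3282] 201 z 0.2187 slope [-0.014 -0.032]
scene c [0.4969 0.0836] 464 z 0.1247 slope [-0.    -0.002]
top c [0.4958 0.0814] 463 z 0.1239 slope [-0.005 -0.004]
```

Request:
{"fn": "play_rows", "kwargs": {
  "moves": [
    [0,0,0,-0.6],
    [-41,4,0,0],
    [-41,4,0,0],
    [-41,4,0,0],
    [-41,4,0,0]
  ]
}}

```text
clock: 10.1
position: [0.4499, 0.1654, 0.2055]
tcp_rot: [-2.22, -2.223, 0.001]
contact_force: [-0.5, 0.7, -2.3]
grip_width: 0.0084
finger_force: 62.9
```

Request:
{"fn": "play_rows", "kwargs": {
  "moves": [
    [-41,4,0,0],
    [-41,4,0,0],
    [0,0,0,0],
    [0,0,0,0],
    [0,0,0,0]
  ]
}}

```text
clock: 10.6
position: [0.4581, 0.0854, 0.2057]
tcp_rot: [-2.22, -2.222, -0.0]
contact_force: [-0.2, 0.3, -2.5]
grip_width: 0.008
finger_force: 62.9
```

```bash
python3 go.py 459 85 160 90; python3 - <<'E'
from rim import *
p=np.array(observe()["position"])
rim(p[:2]+[.038,-.002],p[2]+.015,.040,.009,cut=p)
rim([.496,.0825],.124,.054)
E
```

```text
t 10.6 p [0.4581 0.0854 0.2057] yaw 90.06 q [ 0.18  0.17 -0.32  1.08  0.    1.75] F [-0.2  0.3 -2.5] w 0.008
turn 0.06 then shift [-0.4  0.9 45.7]
scene c [0.4972 0.0879] 334 z 0.2216 slope [-0.024 -0.   ]
top few 0
scene c [0.4963 0.0833] 317 z 0.1249 slope [-0.008  0.001]
top few 8
```

Request:
{"fn": "play_rows", "kwargs": {
  "moves": [
    [-3,0,20,0],
    [0,0,20,0],
    [0,0,15,0],
    [0,0,8,0],
    [0,0,0,0]
  ]
}}

```text
clock: 11.3
position: [0.4572, 0.0821, 0.1418]
tcp_rot: [-2.219, -2.222, 0.003]
contact_force: [-0.1, -0.2, -1.5]
grip_width: 0.0085
finger_force: 62.9
```

Request:
{"fn": "play_rows", "kwargs": {
  "moves": [
    [0,0,2,0],
    [0,0,2,0],
    [0,0,0,0],
    [0,0,0,0],
    [0,0,0,0]
  ]
}}

```text
clock: 11.8
position: [0.4583, 0.0818, 0.1391]
tcp_rot: [2.221, 2.221, 0.001]
contact_force: [-0.3, -0.1, -1.0]
grip_width: 0.0085
finger_force: 62.9
```

Request:
{"fn": "play_rows", "kwargs": {
  "moves": [
    [0,0,2,0],
    [0,0,2,0],
    [0,0,0,0],
    [0,0,0,0],
    [0,0,0,0]
  ]
}}

```text
clock: 12.3
position: [0.4581, 0.0818, 0.1348]
tcp_rot: [2.221, 2.222, -0.0]
contact_force: [-0.7, 1.0, -2.0]
grip_width: 0.0086
finger_force: 62.9
```

Request:
{"fn": "play_rows", "kwargs": {
  "moves": [
    [0,0,2,0],
    [0,0,0,0],
    [0,0,0,0],
    [0,0,0,0],
    [0,0,0,0]
  ]
}}

```text
clock: 12.8
position: [0.4581, 0.0818, 0.1328]
tcp_rot: [-2.221, -2.222, -0.0]
contact_force: [-0.6, -0.9, -1.3]
grip_width: 0.0084
finger_force: 63.0
```

```bash
python3 go.py 459 85 160 90; python3 - <<'E'
from rim import *
p=np.array(observe()["position"])
rim(p[:2]+[.038,0],.150,.040,.009,cams=("scene",),cut=p)
rim([.496,.0825],.124,.054,cams=("scene",))
E
```

```text
t 12.8 p [0.4581 0.0818 0.1328] yaw 90.02 q [ 0.18  0.23 -0.46  0.89  0.    1.75] F [-0.6 -0.9 -1.3] w 0.0084
turn 0.02 then shift [  3.2   0.9 -27.2]
scene c [0.4971 0.084 ] 273 z 0.1496 slope [-0.035  0.004]
scene c [0.4963 0.0831] 316 z 0.1252 slope [-0.011 -0.01 ]
```

Request:
{"fn": "play_rows", "kwargs": {
  "moves": [
    [0,0,1.5,0],
    [0,0,0,0],
    [0,0,0,0],
    [0,0,0,0],
    [0,0,0,0]
  ]
}}

```text
clock: 13.4
position: [0.4579, 0.0818, 0.1314]
tcp_rot: [-2.221, -2.222, 0.0]
contact_force: [-2.7, 0.6, 3.2]
grip_width: 0.0085
finger_force: 64.4
```

Request:
{"fn": "play_rows", "kwargs": {
  "grip": -0.4,
  "moves": [
    [0,0,0,0],
    [0,0,0,0],
    [0,0,0,0],
    [0,0,0,0],
    [0,0,0,0]
  ]
}}

```text
clock: 13.9
position: [0.4582, 0.0818, 0.1312]
tcp_rot: [2.221, 2.222, 0.0]
contact_force: [0.2, 0.1, 0.3]
grip_width: 0.0255
finger_force: 0.0
```

Request:
{"fn": "play_rows", "kwargs": {
  "moves": [
    [0,0,-10,0],
    [0,0,-20,0],
    [0,0,-40,0],
    [0,0,0,0],
    [0,0,0,0]
  ]
}}

```text
clock: 14.4
position: [0.4592, 0.082, 0.2028]
tcp_rot: [2.22, 2.22, 0.004]
contact_force: [-0.7, -0.5, -0.7]
grip_width: 0.0256
finger_force: 0.0
```

```bash
python3 go.py 453 -340 200 0; python3 - <<'E'
from rim import *
rim([.496,.0825],.148,.040,.006,cams=("scene",))
rim([.496,.0825],.124,.054,cams=("scene",))
i,W=cloud("scene"); cv2.imwrite("pics/e.png",cv2.resize(i[170:290,200:360],(800,600)))
E
```

```text
t 14.4 p [0.4592 0.082  0.2028] yaw 90.02 q [ 0.18  0.17 -0.33  1.06 -0.    1.75] F [-0.7 -0.5 -0.7] w 0.0256
turn 90.02 then shift [ -6.2 422.    2.8]
scene c [0.496  0.0835] 356 z 0.1487 slope [-0.001 -0.009]
scene c [0.4962 0.0831] 314 z 0.1251 slope [-0.011 -0.011]
```

The medium cup is seated level: its rim is 23.6 mm above the large cup's and the centres agree within 1 mm. Next is the small cup. I'll keep the fingers away from the blue decoy by using yaw 25°.

Request:
{"fn": "play_rows", "kwargs": {
  "grip": 1,
  "moves": [
    [0,0,0,8.2],
    [0,0,0,8.2],
    [0,0,0,8.1],
    [0,0,0,8.1],
    [0,0,0,8.1]
  ]
}}

```text
clock: 15.05
position: [0.4571, 0.0816, 0.2]
tcp_rot: [-2.858, -1.302, 0.004]
contact_force: [0.2, -0.7, 0.9]
grip_width: 0.0852
finger_force: 0.0
```

Request:
{"fn": "play_rows", "kwargs": {
  "moves": [
    [0,0,0,8.1],
    [0,0,0,8.1],
    [0,0,0,8.1],
    [-20,42,0,0],
    [-20,42,0,0]
  ]
}}

```text
clock: 15.55
position: [0.4566, -0.0113, 0.2001]
tcp_rot: [-3.065, -0.686, 0.003]
contact_force: [0.8, -0.6, 0.4]
grip_width: 0.0855
finger_force: 0.0
```

Request:
{"fn": "play_rows", "kwargs": {
  "moves": [
    [-20,42,0,0],
    [-20,42,0,0],
    [-20,42,0,0],
    [-20,42,0,0],
    [-20,42,0,0]
  ]
}}

```text
clock: 16.05
position: [0.4544, -0.2453, 0.2001]
tcp_rot: [-3.065, -0.68, 0.003]
contact_force: [1.0, 0.9, -0.3]
grip_width: 0.0853
finger_force: 0.0
```

Request:
{"fn": "play_rows", "kwargs": {
  "moves": [
    [-20,42,0,0],
    [-22,42,0,0],
    [0,0,0,0],
    [0,0,0,0],
    [0,0,0,0]
  ]
}}

```text
clock: 16.55
position: [0.4523, -0.3364, 0.2003]
tcp_rot: [-3.064, -0.681, 0.002]
contact_force: [0.1, 0.3, 0.3]
grip_width: 0.0852
finger_force: 0.0
```

```bash
python3 go.py 454 -340 41 25; python3 - <<'E'
from rim import *
rim([.454,-.340],.064,.027,.006,cams=("wrist","top"))
i,W=cloud("wrist"); cv2.imwrite("pics/f.png",i)
P=W.reshape(-1,3);m=(i[...,0].astype(int)-i[...,2]>60).reshape(-1)&(P[:,2]>.058)
print('blue',np.nanmean(P[m],0),P[m].min(0),P[m].max(0))
E
```

```text
t 16.55 p [ 0.4523 -0.3364  0.2003] yaw 25.05 q [-0.64  0.34 -0.1   1.13  0.    2.06] F [0.1 0.3 0.3] w 0.0852
turn 0.05 then shift [ -0.    4.  159.3]
wrist c [ 0.4549 -0.3402] 1234 z 0.0641 slope [0.009 0.003]
top c [ 0.4541 -0.3417] 171 z 0.0643 slope [0.002 0.003]
blue [ 0.55540283 -0.34506162  0.06434782] [ 0.52512216 -0.37544966  0.05862578] [ 0.58489246 -0.31572248  0.0667067 ]
```

View pics/f.png

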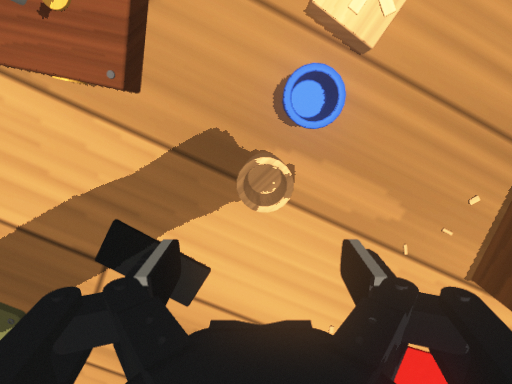

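The plain small cup is at (266,184), between the fingers' span. The blue decoy is clear at (314,95), and the phone is low at (150,262).

Request:
{"fn": "play_rows", "kwargs": {
  "moves": [
    [0,5,40,0],
    [0,0,45,0],
    [0,0,45,0],
    [0,0,29,0],
    [0,0,0,0]
  ]
}}

```text
clock: 17.2
position: [0.452, -0.3386, 0.0383]
tcp_rot: [-3.06, -0.681, 0.009]
contact_force: [-0.6, 0.5, 0.4]
grip_width: 0.0856
finger_force: 0.0
```

Request:
{"fn": "play_rows", "kwargs": {
  "moves": [
    [0,0,0,0],
    [0,0,0,0],
    [0,0,0,0],
    [0,0,0,0],
    [0,0,0,0]
  ]
}}

```text
clock: 17.7
position: [0.4557, -0.3428, 0.0433]
tcp_rot: [3.066, 0.68, 0.002]
contact_force: [0.2, 0.3, 0.7]
grip_width: 0.0858
finger_force: 0.0
```

Request:
{"fn": "play_rows", "kwargs": {
  "grip": -1,
  "moves": [
    [0,0,0,0],
    [0,0,0,0],
    [0,0,0,0],
    [0,0,0,0],
    [0,0,0,0]
  ]
}}

```text
clock: 18.2
position: [0.4553, -0.3421, 0.0432]
tcp_rot: [3.067, 0.681, 0.001]
contact_force: [-1.2, 1.7, 7.0]
grip_width: 0.0589
finger_force: 63.3
```

```bash
python3 go.py 454 -340 41 25
```

```text
t 18.2 p [ 0.4553 -0.3421  0.0432] yaw 25.02 q [-0.64  0.48 -0.34  0.76  0.    2.06] F [-1.2  1.7  7. ] w 0.0589
turn 0.02 then shift [-0.3 -2.5  2.2]
```

Request:
{"fn": "play_rows", "kwargs": {
  "moves": [
    [0,0,-10,0],
    [0,0,-30,0],
    [0,0,-45,0],
    [0,0,-45,0],
    [0,0,-45,0]
  ]
}}

```text
clock: 18.7
position: [0.4546, -0.342, 0.2192]
tcp_rot: [-3.067, -0.68, 0.001]
contact_force: [1.7, -0.3, -1.5]
grip_width: 0.059
finger_force: 64.7
```

Request:
{"fn": "play_rows", "kwargs": {
  "moves": [
    [0,0,-10,0],
    [0,0,0,0],
    [0,0,0,0],
    [0,0,0,0],
    [0,0,0,0]
  ]
}}

```text
clock: 19.2
position: [0.4541, -0.3415, 0.2251]
tcp_rot: [-3.064, -0.68, 0.004]
contact_force: [0.2, -0.1, -1.2]
grip_width: 0.0592
finger_force: 64.7
```

```bash
python3 go.py 496 83 228 25; python3 - <<'E'
from rim import *
p=np.array(observe()["position"]);print(p)
i,W=cloud("scene")
P=W.reshape(-1,3);ok=np.isfinite(P).all(1)&(np.hypot(*(np.nan_to_num(P)[:,:2]-p[:2]).T)<.06)&(P[:,2]>p[2]-.06)&(P[:,2]<p[2]+.03)
v,u=np.where(ok.reshape(384,512));print(u.min(),u.max(),v.min(),v.max())
cu,cv=int(u.mean()),int(v.mean())
cv2.imwrite("pics/g.png",cv2.resize(i[max(cv-45,0):cv+45,max(cu-60,0):cu+60],(800,600)))
A=P[ok];print(A.min(0),A.max(0))
rim(p[:2],p[2]+.021,.027,.008)
E
```

```text
t 19.2 p [ 0.4541 -0.3415  0.2251] yaw 25.02 q [-0.64  0.34 -0.04  1.2  -0.    2.06] F [ 0.2 -0.1 -1.2] w 0.0592
turn 0.02 then shift [ 217.4 -367.    -2.9]
[ 0.45409589 -0.34150322  0.22514205]
148 179 78 108
[ 0.42597441 -0.37930041  0.18264715] [ 0.48400608 -0.29880122  0.25469421]
scene c [ 0.4546 -0.3391] 201 z 0.2459 slope [ 0.015 -0.03 ]
top c [ 0.4537 -0.3412] 185 z 0.2473 slope [ 0.004 -0.002]
```

View pics/g.png

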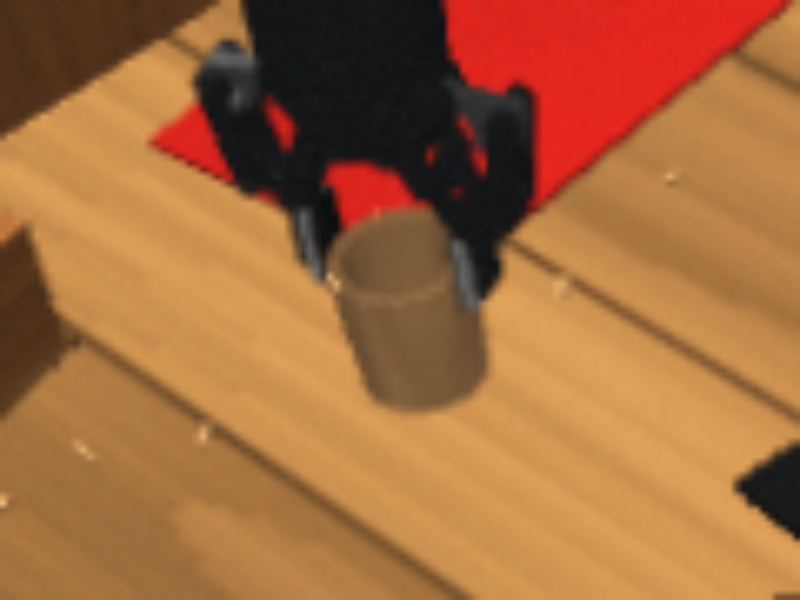

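The small cup is held diametrically, fingers at (320,250) and (470,270), and hangs upright. Its centre is within 1 mm of the TCP.

Request:
{"fn": "play_rows", "kwargs": {
  "moves": [
    [24,-40,0,0],
    [24,-40,0,0],
    [24,-41,0,0],
    [24,-41,0,0],
    [24,-41,0,0]
  ]
}}

```text
clock: 19.85
position: [0.4778, -0.1058, 0.2271]
tcp_rot: [-3.067, -0.68, -0.0]
contact_force: [0.2, 1.1, -1.0]
grip_width: 0.0591
finger_force: 64.8
```

Request:
{"fn": "play_rows", "kwargs": {
  "moves": [
    [24,-41,0,0],
    [24,-41,0,0],
    [24,-41,0,0],
    [25,-40,0,0],
    [0,0,0,0]
  ]
}}

```text
clock: 20.35
position: [0.4976, 0.0864, 0.227]
tcp_rot: [-3.062, -0.691, -0.002]
contact_force: [0.3, -1.2, -0.4]
grip_width: 0.0589
finger_force: 64.9
```

Request:
{"fn": "play_rows", "kwargs": {
  "moves": [
    [0,0,0,0],
    [0,0,0,0],
    [0,0,0,0],
    [0,0,0,0],
    [0,0,0,0]
  ]
}}

```text
clock: 20.85
position: [0.497, 0.0801, 0.2273]
tcp_rot: [3.068, 0.678, -0.0]
contact_force: [0.1, 0.4, -1.7]
grip_width: 0.0587
finger_force: 64.9
```

```bash
python3 go.py 496 82 151 25; python3 - <<'E'
from rim import *
p=np.array(observe()["position"])
rim(p[:2],p[2]+.021,.027,.008,cams=("scene",))
rim([.496,.0835],.148,.040,.006,cams=("scene",))
E
```

```text
t 20.85 p [0.497  0.0801 0.2273] yaw 24.91 q [ 0.16  0.22 -0.2   1.15 -0.    2.87] F [ 0.1  0.4 -1.7] w 0.0587
turn -0.09 then shift [-0.1 -2.1 76.3]
scene c [0.4985 0.082 ] 293 z 0.2483 slope [-0.004 -0.001]
scene c [0.4955 0.0831] 257 z 0.1488 slope [-0.008 -0.002]
```

Request:
{"fn": "play_rows", "kwargs": {
  "moves": [
    [-2,-2,20,0],
    [0,0,20,0],
    [0,0,20,0],
    [0,0,12,0],
    [0,0,0,0]
  ]
}}

```text
clock: 21.45
position: [0.4928, 0.0817, 0.1536]
tcp_rot: [-3.067, -0.68, 0.006]
contact_force: [0.4, 0.3, -0.7]
grip_width: 0.0587
finger_force: 64.9
```

Request:
{"fn": "play_rows", "kwargs": {
  "moves": [
    [0,0,1,0],
    [0,0,0,0],
    [0,0,0,0],
    [0,0,0,0],
    [0,0,0,0]
  ]
}}

```text
clock: 21.95
position: [0.4946, 0.0822, 0.1547]
tcp_rot: [3.067, 0.68, 0.001]
contact_force: [-0.5, -0.1, -1.2]
grip_width: 0.0592
finger_force: 64.9
```

Request:
{"fn": "play_rows", "kwargs": {
  "moves": [
    [0,0,1.5,0],
    [0,0,0,0],
    [0,0,0,0],
    [0,0,0,0],
    [0,0,0,0]
  ]
}}

```text
clock: 22.45
position: [0.4943, 0.0821, 0.1528]
tcp_rot: [3.067, 0.68, -0.0]
contact_force: [-0.4, 0.2, -0.0]
grip_width: 0.059
finger_force: 64.9
```

```bash
python3 go.py 496 82 151 25; python3 - <<'E'
from rim import *
p=np.array(observe()["position"])
rim(p[:2],p[2]+.021,.027,.006,cams=("scene",))
rim([.496,.0835],.148,.040,.006,cams=("scene",))
E
```

```text
t 22.45 p [0.4943 0.0821 0.1528] yaw 25.02 q [ 0.16  0.27 -0.34  0.96 -0.    2.87] F [-0.4  0.2 -0. ] w 0.059
turn 0.02 then shift [1.5 0.8 1.8]
scene c [0.4955 0.0835] 230 z 0.1743 slope [ 0.005 -0.002]
scene c [0.4957 0.0833] 191 z 0.1491 slope [-0.01  -0.011]
```

Request:
{"fn": "play_rows", "kwargs": {
  "moves": [
    [0,0,1.5,0],
    [0,0,0,0],
    [0,0,0,0],
    [0,0,0,0],
    [0,0,0,0]
  ]
}}

```text
clock: 23.05
position: [0.4945, 0.0821, 0.1513]
tcp_rot: [3.067, 0.68, 0.0]
contact_force: [0.7, -0.5, 0.4]
grip_width: 0.0588
finger_force: 65.0
```

Request:
{"fn": "play_rows", "kwargs": {
  "grip": 1,
  "moves": [
    [0,0,0,0],
    [0,0,0,0],
    [0,0,0,0],
    [0,0,0,0],
    [0,0,0,0]
  ]
}}

```text
clock: 23.55
position: [0.4943, 0.0821, 0.1513]
tcp_rot: [-3.067, -0.68, 0.0]
contact_force: [0.9, -0.3, 0.7]
grip_width: 0.0855
finger_force: 0.0
```

Request:
{"fn": "play_rows", "kwargs": {
  "moves": [
    [0,0,-5,0],
    [0,0,-20,0],
    [0,0,-30,0],
    [0,0,-20,0],
    [0,0,0,0]
  ]
}}

```text
clock: 24.05
position: [0.4965, 0.0825, 0.2296]
tcp_rot: [3.067, 0.68, 0.01]
contact_force: [0.7, 0.4, 0.2]
grip_width: 0.085
finger_force: 0.0
```

```bash
python3 go.py 535 -80 200 168; python3 - <<'E'
from rim import *
rim([.4957,.0833],.172,.027,.006,cams=("scene",))
rim([.4957,.0833],.148,.040,.006,cams=("scene",))
rim([.496,.083],.124,.054,cams=("scene",))
E
```

```text
t 24.05 p [0.4965 0.0825 0.2296] yaw 25.02 q [ 0.16  0.22 -0.2   1.15  0.    2.87] F [0.7 0.4 0.2] w 0.085
turn -142.98 then shift [ -71.4 -151.    29.6]
scene c [0.4948 0.0852] 248 z 0.1728 slope [-0.006 -0.005]
scene c [0.4955 0.0832] 252 z 0.1491 slope [-0.023 -0.013]
scene c [0.4965 0.0832] 317 z 0.1252 slope [-0.01  -0.006]
```

Request:
{"fn": "play_rows", "kwargs": {
  "grip": 0,
  "moves": [
    [0,0,0,-8.5],
    [0,0,0,-8.5],
    [0,0,0,-8.5],
    [0,0,0,-8.5],
    [0,0,0,-8.5]
  ]
}}

```text
clock: 24.7
position: [0.4932, 0.0819, 0.2246]
tcp_rot: [-2.605, -1.753, 0.005]
contact_force: [0.0, 0.4, -0.5]
grip_width: 0.0427
finger_force: 0.0
```

Request:
{"fn": "play_rows", "kwargs": {
  "moves": [
    [0,0,0,-8.5],
    [0,0,0,-8.5],
    [0,0,0,-8.5],
    [0,0,0,-8.5],
    [0,0,0,-8.5]
  ]
}}

```text
clock: 25.2
position: [0.4932, 0.0819, 0.2246]
tcp_rot: [-1.792, -2.577, 0.003]
contact_force: [0.7, -0.0, 0.4]
grip_width: 0.0427
finger_force: 0.0
```

Request:
{"fn": "play_rows", "kwargs": {
  "moves": [
    [0,0,0,-8.5],
    [0,0,0,-8.5],
    [0,0,0,-8.5],
    [0,0,0,-8.5],
    [0,0,0,-8.5]
  ]
}}

```text
clock: 25.7
position: [0.4932, 0.0819, 0.2247]
tcp_rot: [-0.736, -3.051, 0.002]
contact_force: [-0.6, 0.3, -0.1]
grip_width: 0.0427
finger_force: 0.0
```

Request:
{"fn": "play_rows", "kwargs": {
  "moves": [
    [0,0,0,-8],
    [0,0,0,-7.5],
    [-18,-38,0,0],
    [-18,-38,0,0],
    [-18,-38,0,0]
  ]
}}

```text
clock: 26.2
position: [0.5227, -0.0415, 0.2247]
tcp_rot: [-0.326, -3.122, 0.0]
contact_force: [0.4, -0.3, 0.1]
grip_width: 0.0423
finger_force: 0.0
```

Request:
{"fn": "play_rows", "kwargs": {
  "moves": [
    [-18,-37,20,0],
    [0,0,0,0],
    [0,0,0,0],
    [0,0,0,0],
    [0,0,0,0]
  ]
}}

```text
clock: 26.7
position: [0.5332, -0.0794, 0.2064]
tcp_rot: [-0.325, -3.124, -0.0]
contact_force: [0.0, 0.4, 0.6]
grip_width: 0.0424
finger_force: 0.0
```

```bash
cat > key.py <<'E'
from h import *
for n in("wrist","scene"):
    i,W=cloud(n)
    if n=="wrist": cv2.imwrite("pics/k.png",i)
    P=W.reshape(-1,3);P=P[np.isfinite(P).all(1)]
    A=P[(np.hypot(*(P[:,:2]-[.535,-.08]).T)<.04)&(P[:,2]>.090)&(P[:,2]<.108)]
    if len(A)<10: print(n,'few');continue
    b=cv2.minAreaRect(A[:,:2].astype(np.float32)*1000); w,V=np.linalg.eigh(np.cov(A[:,:2].T))
    print(n,len(A),np.round(b[0],1),np.round(b[1],1),'dir',np.degrees(np.arctan2(V[1,1],V[0,1])).round(1),'z',np.percentile(A[:,2],[50,95]).round(4))
E
python3 key.py; python3 go.py 535 -80 69 168
```

```text
wrist 427 [535.9 -80.1] [ 8.6 45.2] dir 167.5 z [0.1006 0.1023]
scene 77 [535.9 -78.9] [11.9 44.9] dir 167.4 z [0.0988 0.1047]
t 26.8 p [ 0.5334 -0.0794  0.2066] yaw 168.12 q [-0.15  0.3  -0.15  1.12  0.    0.06] F [-0.7  0.8 -0.4] w 0.0424
turn 0.12 then shift [ -1.7  -0.2 137.6]
```

View pics/k.png

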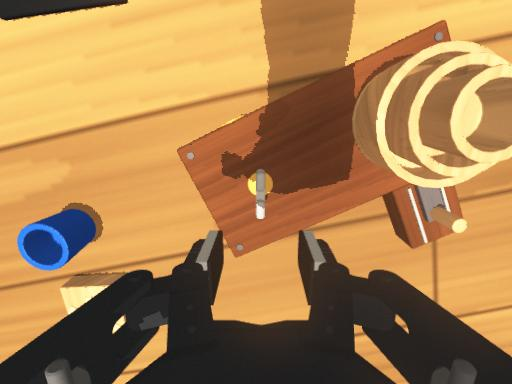

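The wrist view shows the key plate at (262,195) and all three cups nested at the right, around (450,110). The key measures (0.536, −0.080), direction 167.5°, top 101 mm. All of this is as expected.

Request:
{"fn": "play_rows", "kwargs": {
  "moves": [
    [-2.5,0,40,0.5],
    [0,0,45,0],
    [0,0,40,0],
    [0,0,12,0],
    [0,0,0,0]
  ]
}}

```text
clock: 27.3
position: [0.5343, -0.0803, 0.068]
tcp_rot: [-0.34, -3.119, -0.0]
contact_force: [-0.3, 0.2, 0.5]
grip_width: 0.0427
finger_force: 0.0
```

Request:
{"fn": "play_rows", "kwargs": {
  "moves": [
    [0,0,0,0],
    [0,0,0,0],
    [0,0,0,0],
    [0,0,0,0],
    [0,0,0,0]
  ]
}}

```text
clock: 27.8
position: [0.5363, -0.0812, 0.07]
tcp_rot: [0.342, 3.122, -0.0]
contact_force: [-0.5, -0.8, -0.5]
grip_width: 0.0429
finger_force: 0.0
```

Request:
{"fn": "play_rows", "kwargs": {
  "grip": -1,
  "moves": [
    [0,0,0,0],
    [0,0,0,0],
    [0,0,0,0],
    [0,0,0,0],
    [0,0,0,0]
  ]
}}

```text
clock: 28.3
position: [0.536, -0.0803, 0.0694]
tcp_rot: [0.341, 3.123, 0.002]
contact_force: [0.6, 4.5, 2.2]
grip_width: 0.008
finger_force: 60.0
```

```bash
python3 go.py 535.7 -80 69 167.5
```

```text
t 28.3 p [ 0.536  -0.0803  0.0694] yaw 167.55 q [-0.15  0.41 -0.37  0.79  0.    0.07] F [0.6 4.5 2.2] w 0.008
turn 0.05 then shift [0.4 0.3 0.4]
```

Request:
{"fn": "play_rows", "kwargs": {
  "moves": [
    [0,0,0,6],
    [0,0,0,8],
    [0,0,0,8],
    [0,0,0,8],
    [0,0,0,8]
  ]
}}

```text
clock: 28.8
position: [0.5362, -0.08, 0.0694]
tcp_rot: [-1.346, -2.838, -0.004]
contact_force: [1.1, 5.1, 1.8]
grip_width: 0.0081
finger_force: 60.0
```

```bash
python3 go.py 535.7 -80 69 167.5; python3 -c "
from h import *
print(observe()['torque'])"
```

```text
t 28.8 p [ 0.5362 -0.08    0.0694] yaw 129.24 q [-0.15  0.41 -0.37  0.79  0.    0.74] F [1.1 5.1 1.8] w 0.0081
turn -38.26 then shift [ 0.5 -0.2  0.4]
[ 0.935563   -0.05056224  0.17103248]
```

Request:
{"fn": "play_rows", "kwargs": {
  "moves": [
    [0,0,0,8],
    [0,0,0,8],
    [0,0,0,8],
    [0,0,0,8],
    [0,0,0,8]
  ]
}}

```text
clock: 29.3
position: [0.5366, -0.0798, 0.0694]
tcp_rot: [-2.235, -2.206, -0.004]
contact_force: [-0.2, 5.1, 0.9]
grip_width: 0.0079
finger_force: 59.8
```

Request:
{"fn": "play_rows", "kwargs": {
  "moves": [
    [0,0,0,8],
    [0,0,0,8],
    [0,0,0,8],
    [0,0,0,8],
    [0,0,0,8]
  ]
}}

```text
clock: 29.8
position: [0.5371, -0.0799, 0.0694]
tcp_rot: [-2.855, -1.309, -0.005]
contact_force: [3.3, 4.7, 0.3]
grip_width: 0.0079
finger_force: 59.7
```

Request:
{"fn": "play_rows", "kwargs": {
  "moves": [
    [0,0,0,2],
    [0,0,0,0],
    [0,0,0,0],
    [0,0,0,0],
    [0,0,0,0]
  ]
}}

```text
clock: 30.3
position: [0.5371, -0.08, 0.0694]
tcp_rot: [-2.874, -1.266, -0.005]
contact_force: [2.4, 4.9, 0.7]
grip_width: 0.0079
finger_force: 59.6
```

Request:
{"fn": "play_rows", "kwargs": {
  "grip": 0,
  "moves": [
    [0,0,0,0],
    [0,0,0,0],
    [0,0,0,0],
    [0,0,0,0],
    [0,0,0,0]
  ]
}}

```text
clock: 30.8
position: [0.5358, -0.0813, 0.0693]
tcp_rot: [2.875, 1.265, -0.0]
contact_force: [1.0, -0.0, -0.5]
grip_width: 0.0426
finger_force: 0.0
```

Request:
{"fn": "play_rows", "kwargs": {
  "moves": [
    [0,0,-20,0],
    [0,0,-30,0],
    [0,0,-30,0],
    [0,0,-30,0],
    [0,0,0,0]
  ]
}}

```text
clock: 31.3
position: [0.5389, -0.0817, 0.1837]
tcp_rot: [2.871, 1.264, 0.011]
contact_force: [0.7, 0.4, -0.0]
grip_width: 0.0429
finger_force: 0.0
```

```bash
python3 key.py; python3 go.py 535.7 -80 69 47.5
```

```text
wrist 521 [537.  -80.1] [44.6  9. ] dir 47.9 z [0.1006 0.1024]
scene 55 [536.4 -78.4] [46.1  8.9] dir 47.8 z [0.1007 0.1044]
t 31.4 p [ 0.5363 -0.0812  0.1799] yaw 47.51 q [-0.15  0.31 -0.2   1.06 -0.    2.16] F [-0.4 -0.1  0.1] w 0.0425
turn 0.01 then shift [  0.5  -1.3 110.9]
```

The key stands at 47.9°, so it has turned about 2.09 rad, and it has been released. I'll swing the wrist back half a turn and re-grip.

Request:
{"fn": "play_rows", "kwargs": {
  "moves": [
    [0,0,0,-8.5],
    [0,0,0,-8.5],
    [0,0,0,-8.5],
    [0,0,0,-8.5],
    [0,0,0,-8.5]
  ]
}}

```text
clock: 31.9
position: [0.5346, -0.0809, 0.1774]
tcp_rot: [-2.212, -2.227, 0.003]
contact_force: [0.7, 0.0, -0.7]
grip_width: 0.0424
finger_force: 0.0
```

Request:
{"fn": "play_rows", "kwargs": {
  "moves": [
    [0,0,0,-8.5],
    [0,0,0,-8.5],
    [0,0,0,-8.5],
    [0,0,0,-8.5],
    [0,0,0,-8.5]
  ]
}}

```text
clock: 32.4
position: [0.5345, -0.0809, 0.1774]
tcp_rot: [-1.255, -2.876, 0.002]
contact_force: [0.3, 0.7, 0.6]
grip_width: 0.0427
finger_force: 0.0
```

Request:
{"fn": "play_rows", "kwargs": {
  "moves": [
    [0,0,0,-8.5],
    [0,0,0,-8.5],
    [0,0,0,-8.5],
    [0,0,0,-8.5],
    [0,0,0,-8.5]
  ]
}}

```text
clock: 32.9
position: [0.5345, -0.0809, 0.1773]
tcp_rot: [-0.127, -3.135, -0.001]
contact_force: [-0.5, 0.8, -0.6]
grip_width: 0.0426
finger_force: 0.0
```

Request:
{"fn": "play_rows", "kwargs": {
  "moves": [
    [0,0,0,-8.5],
    [0,0,0,-8.5],
    [0,0,0,-8.5],
    [0,0,0,-8.5],
    [0,0,0,-8.5]
  ]
}}

```text
clock: 33.4
position: [0.5345, -0.0809, 0.1774]
tcp_rot: [1.018, -2.969, -0.002]
contact_force: [1.5, -0.3, -0.7]
grip_width: 0.0425
finger_force: 0.0
```

Request:
{"fn": "play_rows", "kwargs": {
  "moves": [
    [0,0,0,-5],
    [0,0,0,-5],
    [0,0,0,0],
    [0,0,0,0],
    [0,0,0,0]
  ]
}}

```text
clock: 33.9
position: [0.5354, -0.081, 0.1786]
tcp_rot: [1.263, -2.875, -0.001]
contact_force: [0.2, 0.5, 0.6]
grip_width: 0.0425
finger_force: 0.0
```

```bash
python3 go.py 536.5 -80 69 227.9
```

```text
t 33.9 p [ 0.5354 -0.081   0.1786] yaw -132.56 q [-0.15  0.32 -0.2   1.06 -0.   -0.98] F [0.2 0.5 0.6] w 0.0425
turn -360.46 then shift [-1.500e+00 -1.000e-01  1.096e+02]
```

Request:
{"fn": "play_rows", "kwargs": {
  "moves": [
    [-1,0,40,0],
    [0,0,40,0],
    [0,0,29,0],
    [0,0,0,0],
    [0,0,0,0]
  ]
}}

```text
clock: 34.4
position: [0.5363, -0.0803, 0.0703]
tcp_rot: [1.265, -2.875, -0.001]
contact_force: [1.0, -0.4, 0.4]
grip_width: 0.0426
finger_force: 0.0
```

Request:
{"fn": "play_rows", "kwargs": {
  "moves": [
    [0,0,0,0],
    [0,0,0,0],
    [0,0,0,0],
    [0,0,0,0],
    [0,0,0,0]
  ]
}}

```text
clock: 34.9
position: [0.5368, -0.0804, 0.0708]
tcp_rot: [-1.265, 2.875, -0.001]
contact_force: [0.7, -0.1, 0.3]
grip_width: 0.0428
finger_force: 0.0
```

Request:
{"fn": "play_rows", "kwargs": {
  "grip": -1,
  "moves": [
    [0,0,0,0],
    [0,0,0,0],
    [0,0,0,0],
    [0,0,0,0],
    [0,0,0,0]
  ]
}}

```text
clock: 35.4
position: [0.5366, -0.0804, 0.0704]
tcp_rot: [-1.266, 2.875, -0.0]
contact_force: [0.0, -0.8, 1.6]
grip_width: 0.0081
finger_force: 60.1
```

Request:
{"fn": "play_rows", "kwargs": {
  "moves": [
    [0,0,0,6],
    [0,0,0,8],
    [0,0,0,8],
    [0,0,0,8],
    [0,0,0,8]
  ]
}}

```text
clock: 35.9
position: [0.5366, -0.0804, 0.0704]
tcp_rot: [-0.252, 3.131, -0.0]
contact_force: [-0.5, -0.3, 1.9]
grip_width: 0.0076
finger_force: 60.2
```

Request:
{"fn": "play_rows", "kwargs": {
  "moves": [
    [0,0,0,8],
    [0,0,0,8],
    [0,0,0,8],
    [0,0,0,8],
    [0,0,0,8]
  ]
}}

```text
clock: 36.4
position: [0.5366, -0.0803, 0.0704]
tcp_rot: [0.834, 3.029, -0.0]
contact_force: [0.2, -1.5, 1.5]
grip_width: 0.0079
finger_force: 60.2
```

Request:
{"fn": "play_rows", "kwargs": {
  "moves": [
    [0,0,0,8],
    [0,0,0,8],
    [0,0,0,8],
    [0,0,0,6],
    [0,0,0,6]
  ]
}}

```text
clock: 36.9
position: [0.5367, -0.0803, 0.0708]
tcp_rot: [1.707, 2.636, -0.002]
contact_force: [-1.4, -3.0, 6.4]
grip_width: 0.008
finger_force: 261.7
```

```bash
python3 go.py 536.5 -80 69 107; python3 -c "
from h import *
print(observe()['torque'])"
```

```text
t 36.9 p [ 0.5367 -0.0803  0.0708] yaw 114.15 q [-0.15  0.41 -0.37  0.79 -0.    1.  ] F [-1.4 -3.   6.4] w 0.008
turn 7.15 then shift [ 0.3 -0.1  1.8]
[-0.51254003  0.37423875  6.17139991]
```

The torque jumped to 6 N m, so the key is at its stop. I'll relax slightly, release and retreat.

Request:
{"fn": "play_rows", "kwargs": {
  "moves": [
    [0,0,0,-1],
    [0,0,0,0],
    [0,0,0,0],
    [0,0,0,0],
    [0,0,0,0]
  ]
}}

```text
clock: 37.4
position: [0.5367, -0.0803, 0.0708]
tcp_rot: [1.682, 2.652, -0.002]
contact_force: [-2.6, -2.9, 4.3]
grip_width: 0.0083
finger_force: 240.5
```

Request:
{"fn": "play_rows", "kwargs": {
  "grip": 0,
  "moves": [
    [0,0,0,0],
    [0,0,0,0],
    [0,0,0,0],
    [0,0,0,0],
    [0,0,0,0]
  ]
}}

```text
clock: 37.9
position: [0.5364, -0.0804, 0.0701]
tcp_rot: [-1.701, -2.641, -0.0]
contact_force: [0.2, 0.7, 0.1]
grip_width: 0.0428
finger_force: 0.0
```

Request:
{"fn": "play_rows", "kwargs": {
  "moves": [
    [0,0,-20,0],
    [0,0,-30,0],
    [0,0,-40,0],
    [0,0,-40,0],
    [0,0,0,0]
  ]
}}

```text
clock: 38.4
position: [0.5404, -0.0809, 0.2061]
tcp_rot: [1.695, 2.633, 0.007]
contact_force: [-0.0, 0.1, -0.6]
grip_width: 0.0427
finger_force: 0.0
```

```bash
python3 go.py; python3 key.py; python3 - <<'E'
from rim import *
rim([.4957,.0833],.172,.027,.006,cams=("scene","top"))
rim([.4957,.0833],.148,.040,.006,cams=("scene","top"))
rim([.496,.083],.124,.054,cams=("scene",))
i,W=cloud("scene");P=W.reshape(-1,3);P=P[np.isfinite(P).all(1)]
A=P[(np.hypot(*(P[:,:2]-[.61,.112]).T)<.04)&(P[:,2]>.082)&(P[:,2]<.105)&(np.hypot(*(P[:,:2]-[.497,.0825]).T)>.065)];print('post',A.mean(0))
E
```

```text
t 38.4 p [ 0.5404 -0.0809  0.2061] yaw 114.46 q [-0.15  0.3  -0.15  1.11  0.    1.  ] F [-0.   0.1 -0.6] w 0.0427
wrist 451 [536.1 -79.8] [ 9.1 44.8] dir 132.4 z [0.1006 0.1022]
scene 80 [535.2 -80.2] [12.4 45. ] dir 133.2 z [0.0982 0.1039]
scene c [0.4946 0.085 ] 243 z 0.1726 slope [-0.002  0.008]
top c [0.4932 0.0831] 253 z 0.1718 slope [-0.001 -0.009]
scene c [0.4954 0.0833] 247 z 0.1493 slope [-0.025 -0.012]
top c [0.4951 0.0817] 336 z 0.148 slope [-0.003 -0.   ]
scene c [0.4962 0.0831] 316 z 0.1251 slope [-0.01  -0.007]
post [0.60992559 0.1132681  0.09431017]
```

The key plate reads about 132.5°, so it has turned roughly 215° in total, while the tool was at 114° with the grip wedged. I can't yet tell whether that is the stop, so I'll re-grip squarely and test it gently.

Request:
{"fn": "play_rows", "kwargs": {
  "moves": [
    [0,0,0,-8.5],
    [0,0,0,-8.5],
    [-1,0,0,-1],
    [0,0,0,0],
    [0,0,0,0]
  ]
}}

```text
clock: 39.3
position: [0.5371, -0.081, 0.2]
tcp_rot: [-1.268, -2.874, 0.0]
contact_force: [1.3, -0.2, -0.4]
grip_width: 0.0428
finger_force: 0.0
```

```bash
python3 key.py; python3 go.py 536.3 -80 70 132.5
```

```text
wrist 456 [536.  -80.1] [ 8.6 44.8] dir 132.9 z [0.1006 0.1023]
scene 83 [536.  -79.4] [12.5 45.1] dir 133.6 z [0.0975 0.1048]
t 39.4 p [ 0.5371 -0.081   0.2001] yaw 132.45 q [-0.15  0.31 -0.16  1.11  0.    0.68] F [-0.2 -0.3 -0.6] w 0.0426
turn -0.05 then shift [1.300e+00 1.000e-01 1.301e+02]
```

Request:
{"fn": "play_rows", "kwargs": {
  "moves": [
    [1,0,40,0],
    [0,0,45,0],
    [0,0,45,0],
    [0,0,0,0],
    [0,0,0,0]
  ]
}}

```text
clock: 39.9
position: [0.536, -0.0802, 0.0704]
tcp_rot: [-1.265, -2.874, 0.001]
contact_force: [0.8, -0.1, 0.8]
grip_width: 0.0428
finger_force: 0.0
```

Request:
{"fn": "play_rows", "kwargs": {
  "grip": -1,
  "moves": [
    [0,0,0,0],
    [0,0,0,0],
    [0,0,0,0],
    [0,0,0,0],
    [0,0,0,0]
  ]
}}

```text
clock: 40.4
position: [0.5379, -0.0816, 0.0729]
tcp_rot: [1.264, 2.871, -0.002]
contact_force: [-1.6, -2.8, 5.6]
grip_width: 0.0078
finger_force: 59.1
```

Request:
{"fn": "play_rows", "kwargs": {
  "moves": [
    [0,0,0,1],
    [0,0,0,1],
    [0,0,0,1],
    [0,0,0,0],
    [0,0,0,0]
  ]
}}

```text
clock: 40.9
position: [0.5378, -0.0816, 0.0729]
tcp_rot: [1.333, 2.839, -0.003]
contact_force: [-1.5, -3.5, 5.3]
grip_width: 0.0076
finger_force: 70.7
```

```bash
python3 go.py; python3 -c "
from h import *
print(observe()['torque'])"
```

```text
t 40.9 p [ 0.5378 -0.0816  0.0729] yaw 129.69 q [-0.15  0.4  -0.37  0.8  -0.    0.73] F [-1.5 -3.5  5.3] w 0.0076
[-0.67426029  0.47349626  1.29221606]
```

With only 3° of turn the torque is 1.3 N m, against 0.15 N m needed to wind, so this is the hard stop. The plate also began 25° clockwise of the turntable's x axis (0.44 rad). Adding the 3.75 rad turned gives 4.19 rad, which is fully wound. I'll release, retreat and hand in.

Request:
{"fn": "play_rows", "kwargs": {
  "grip": 0,
  "moves": [
    [0,0,0,-2],
    [0,0,0,0],
    [0,0,0,0],
    [0,0,0,0],
    [0,0,0,0]
  ]
}}

```text
clock: 41.4
position: [0.5367, -0.0803, 0.0705]
tcp_rot: [1.29, 2.864, 0.0]
contact_force: [0.4, 1.0, 0.2]
grip_width: 0.0429
finger_force: 0.0
```

Request:
{"fn": "play_rows", "kwargs": {
  "moves": [
    [0,0,-20,0],
    [0,0,-30,0],
    [0,0,-40,0],
    [0,0,-40,0],
    [0,0,0,0]
  ]
}}

```text
clock: 41.9
position: [0.5403, -0.0809, 0.2061]
tcp_rot: [1.286, 2.855, 0.005]
contact_force: [1.1, 0.6, 0.1]
grip_width: 0.0428
finger_force: 0.0
```

Request:
{"fn": "play_rows", "kwargs": {
  "moves": [
    [0,0,0,0],
    [0,0,0,0],
    [0,0,0,0],
    [0,0,0,0],
    [0,0,0,0]
  ]
}}

```text
clock: 42.4
position: [0.536, -0.0802, 0.1993]
tcp_rot: [-1.289, -2.863, 0.001]
contact_force: [0.5, 0.3, 0.1]
grip_width: 0.0427
finger_force: 0.0
```

```bash
python3 key.py; python3 go.py; python3 - <<'E'
from rim import *
rim([.4957,.0833],.172,.027,.006,cams=("scene",))
rim([.4957,.0833],.148,.040,.006,cams=("scene",))
print(manip.hand_in())
E
```

```text
wrist 453 [536.2 -80.1] [ 8.8 45.7] dir 132.9 z [0.1006 0.1024]
scene 79 [535.7 -79.5] [14.  44.8] dir 134.1 z [0.0982 0.1042]
t 42.5 p [ 0.5363 -0.0803  0.1998] yaw 131.51 q [-0.15  0.31 -0.16  1.11 -0.    0.7 ] F [-0.4 -0.1 -0.5] w 0.0428
scene c [0.4946 0.0853] 244 z 0.1725 slope [-0.003 -0.01 ]
scene c [0.4957 0.0833] 247 z 0.1491 slope [-0.011 -0.005]
the job is handed in; nothing more can be done
None
```

I handed the job in at about 42.5 s with the brake on, the three cups nested and level, and the key wound to its stop in two part turns; the gouge, board and phone were never touched, but no verdict came back.

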